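# Press a round flask into the sprung ring of a press-to-run mixer

## Robot

A 6-joint arm with a two-finger parallel gripper is mounted at the origin on a cart in front of the work surface, level with it; the furniture and walls round the work are solid. World frame = base frame: x ahead of the robot, y to its left, z up, the work surface at z = 0. Lengths are in m, angles in rad, forces in N, time in s.
With the tool pointing down it reaches from about 0.3 to 0.875 m from the base axis. Payload 6.4 kg.
Tool frame: the origin (TCP) lies at the very end of the fingers, on their centre line; the grasp point (between the pads) lies 19 mm behind it (ctrl.hold_point_z is the distance from the TCP to the grasp point, in m); y points along the fingers, x is the direction in which the jaws open and shut, and the axes are right-handed (so a half turn about y gives the same grasp; the last joint's range is limited). The gripper opens to 85 mm and grips with 20 to 120 N. Pads are 22 mm wide; open, the fingers measure 114 mm over their backs; the gripper's body (76 mm by 85 mm) begins 54 mm behind the grasp point. The pads swing forward as they close: fully open they stand 13 mm farther back than shut.
Start: joints at [1.081, 0.181, 1.607, -0, 1.354, -0.206], TCP at [0.161, 0.552, 0.231] pointing down, gripper open.
Joint ranges: [-2.99, 2.99], [-0.89, 2.07], [0.3, 2.58], [-1.14, 4.28], [0, 2.63], [-3.12, 3.12]. Speed limits (rad/s): [2.57, 2.57, 3.01, 3.14, 3.14, 3.14].

## Interface

Orientations are given as a unit quaternion [w, x, y, z].
In Python, from bench import ctrl, imaging gives the robot as it stands.
- The arm moves only by the shell command python3 -m jog 'ROWS'. ROWS is JSON, a list of rows, each a list of 3 entries, a list of its own where there are three numbers: the shift along the tool's x, y, z in cm, then the turn, a rotation vector about the tool's x, y, z in rad, then the finger opening in cm, from 0 to 8.54. A call has 1 to 12 rows; each row shifts and turns the pose as measured when the row begins, along the tool's axes as they then stand; what a row does not reach is not made up. A row lasts 1/12 s, in which the tool goes at most 41.7 mm and 7.16 degrees, less where a joint would pass 70% of its speed; a pose out of reach is approached as far as the arm can. A call is refused whole if a number of a shift passes 4.17 or a number of a turn 0.125, either way. A call with a gripper value outside its range is refused whole. The fingers move at their own pace and stop on an object; the grip force is fixed at half the most. Time passes only in rows, so rows that do not move let the fingers close. It gives the time, the measured TCP pose, the force and the opening at its end, in the units of the state.
- ctrl.get_obs(): the state, without advancing time (a new reading comes with each control period).
- imaging.camera(name): name is "scene" or "top" or "wrist"; returns a dict with "frame" (480x640x3 uint8, red, green, blue), "depth" (480x640 float32, m along the optical axis (not along the pixel's ray), 0 where there is no reading), "K" (3x3 intrinsics, pixels), "R" (3x3) and "t" (3): a world point X has camera coordinates R X + t. Camera axes: x right, y down, z forward; pixel columns grow to the right and rows downward; lengths in m; the calibration is good to about 2 mm. The wrist camera is an equidistant fisheye: a pixel r from the principal point sees the ray r / f radians off the axis. A picture is of the moment at which its call begins.
- ctrl.hand_in(): hands the job in, once; it reports no verdict.
The state is a dict: "time_s": time; "q": joint angles; "dq": joint speeds; "joint_efforts": joint torques, N m; "eef_pos": TCP position; "eef_rot": TCP orientation; "wrist_force": force on the tool from outside, world axes, zero at the start; "torque": the same for the moment, N m; "opening": opening from 0.0 (shut) to 1.0 (fully open).
Only numpy, scipy, OpenCV 4.12 (cv2) and the standard library are available. Lean on these libraries where they do the work, as an engineer would, in place of code of your own. Each camera call takes 0.05 s, during which the arm holds its last target. There are 200 camera calls.

## Task

The larger of the two stoppered round flasks has to be mixed on the press-to-run mixer, which runs only while its sprung ring is kept down. Lift that flask out of its cork ring, set it down upright in the mixer's ring so that it first rests there with the spring still up, then press the flask gently down to the bottom of the ring's travel and finish while you are still holding it down; do not drop, tip or ram it, push on the flask and not on the ring, and leave the smaller flask and the other things where they are.

Things in the scene. Friction and masses are not known exactly. Their poses are not given: they have to be found in the camera images.
- flask: larger round flask, amber glass, white stopper (fixed), 120 mm high, 0.22 kg, weight low. Origin: lowest point of the bulb; z up the neck. Bulb: 64 mm ball, centre at z=32. Straight neck 22 mm across from z=66 to 99 mm, collar 27 mm to 106, stopper 26 mm to 120. Starts upright in either of two fixed cork rings (90 mm across, 26 high), origin 9 mm above the worktop
- flask_bulb (a point): centre of the larger flask's bulb, 32 mm above its origin
- small_flask: the smaller round-bottom flask, same amber glass and white stopper, 98 mm high, bulb 50 mm and neck 18 mm across, standing in the other cork ring; origin at its lowest point, z up. Not to be moved
- mixer: the mixer: white and grey box 150 mm deep (x), 118 mm wide (y), body 70 mm high, fixed, with a sloped panel in front (its own -x; dial and rocker not used). Origin in the middle of its underside, z up. The sprung ring stands on a stem on top, its axis 20 mm behind (+x of) the origin
- cradle_seat (a point): where the centre of the larger flask's bulb lies when fully seated in the ring: on its axis, 141 mm above the worktop with the spring up (flask's origin then 109 mm up); goes down with the ring. Ring: 72 mm across, rim 126 mm up, 45 degree rubber-lined cone, 55 mm wide at the top, 37 at the bottom; the bulb touches it on a 45 mm circle
- cradle (a joint): how far the ring is pressed down, m: 0 = spring up, 0.012 = bottom stop. Spring 600 N/m, preload about 6.4 N, so the flask's own weight does not move it; a seated flask needs about 4 N of extra push to start and 11 N to reach the bottom. Springs back up when the push ends
- tin_0: open round aluminium tin, 60 mm across and 26 mm high, origin under its middle; a bystander
- tin_1: another open round aluminium tin, 60 mm across and 26 mm high, origin under its middle; a bystander

How it is judged:
On the way, in this order (a step that is already met when the one before it is completed fails the run):
1. the larger flask is lifted clear of its cork ring (height (world z) of flask above 0.05 m and contact force between flask and the fingers above 0.5 N), for 0.1 s.
2. it rests upright and centred in the mixer's ring with the spring still up (distance between flask_bulb and cradle_seat below 0.007 m and angle between flask's own z axis and vertical below 0.2 rad and contact force between flask and mixer above 0.4 N and value of joint cradle below 0.005 m), for 0.3 s.
At the end, for the whole second after the job is handed in: the larger flask sits centred (6 mm) and upright (0.15 rad) in the ring and keeps it pressed down at least 9.5 of its 12 mm; the robot is holding the flask there, still, and does not touch the mixer; the smaller flask and the tins are within 20 mm of where they stood (value of joint cradle above 0.0095 m and distance between flask_bulb and cradle_seat below 0.006 m and angle between flask's own z axis and vertical below 0.15 rad and contact force between flask and mixer above 6 N and contact force between flask and the fingers above 3 N and contact force between mixer and the arm below 0.5 N and contact force between mixer and the fingers below 0.5 N and linear speed of flask below 0.03 m/s and distance of each of small_flask, tin_0, tin_1 from where it was at the start of the episode below 0.02 m); the arm keeps its last pose, push and grip.
It fails at once if the flask is dropped (contact force between flask and the fingers below 0.05 N and linear speed of flask above 0.45 m/s).
It fails at once if the flask is tipped over (angle between flask's own z axis and vertical above 0.6 rad).
It fails at once if the flask is rammed into the ring (over 45 N) (contact force between flask and mixer above 45 N).
It fails at once if the smaller flask is knocked or moved (distance of small_flask from where it was at the start of the episode above 0.03 m or angle between small_flask's own z axis and vertical above 0.5 rad).
It fails at once if a tin is shoved away (distance of any of tin_0, tin_1 from where it was at the start of the episode above 0.03 m).
It also fails if it takes over 54 s, if anything falls off the work surface, if the arm or the gripper's body presses on something with over 40 N, if the wrist force passes 120 N, or if a joint passes its speed limit or range.

## Working session

There is one attempt and no reset: what is moved stays moved. The work goes in short steps, Python scripts to look and compute and a shell command to move; the robot and the scene stay as the last step left them, time stands still between calls to the robot, and variables do not carry over. Pictures are saved under pics/ and viewed, about 8 in all and at most 12, crops included, and the job is handed in when it is done.

```bash
mkdir -p pics
python3 - <<'E'
from bench import ctrl, imaging
import cv2,numpy as np
o=ctrl.get_obs(); print(o, ctrl.hold_point_z)
for n in("top","scene"):
    c=imaging.camera(n); np.savez(f"pics/{n}.npz",**c)
    cv2.imwrite(f"pics/{n}1.png",c["frame"][:,:,::-1]); print(n,c["K"].tolist(),c["R"].round(3).tolist(),c["t"])
E
```

```text
{'time_s': 0.0, 'q': array([ 1.08074059e+00,  1.81546026e-01,  1.60800475e+00, -4.09745232e-06,
        1.35384799e+00, -2.06288899e-01]), 'dq': array([-0.00062484,  0.00023275, -0.00124108, -0.00098106,  0.00032715,
       -0.00104893]), 'joint_efforts': array([ 2.20091468e-03, -4.44861495e+01, -3.51343024e+01, -1.04160174e-04,
        9.45159554e-03, -1.04602466e-05]), 'eef_pos': array([0.1606908 , 0.55149996, 0.23038295]), 'eef_rot': array([-0.56540755,  0.56595089,  0.42369397, -0.42484975]), 'wrist_force': array([ 0.06460544, -0.56821973,  0.80031005]), 'torque': array([-0.00995096, -0.04570092,  0.05333133]), 'opening': 0.9990751506705424} 0.0187
top [[460.9998196656544, 0.0, 325.0665759466121], [0.0, 460.9998196656544, 241.10415076458918], [0.0, 0.0, 1.0]] [[-0.0, -1.0, -0.01], [-0.981, 0.002, -0.194], [0.194, 0.01, -0.981]] [0.07953362 0.5396345  0.86250569]
scene [[530.1622126657645, 0.0, 314.05076862968514], [0.0, 530.1622126657645, 245.0215423828933], [0.0, 0.0, 1.0]] [[0.855, -0.518, 0.01], [-0.366, -0.619, -0.695], [0.366, 0.591, -0.719]] [-0.42338483  0.33263167  0.96999309]
```

View pics/top1.png

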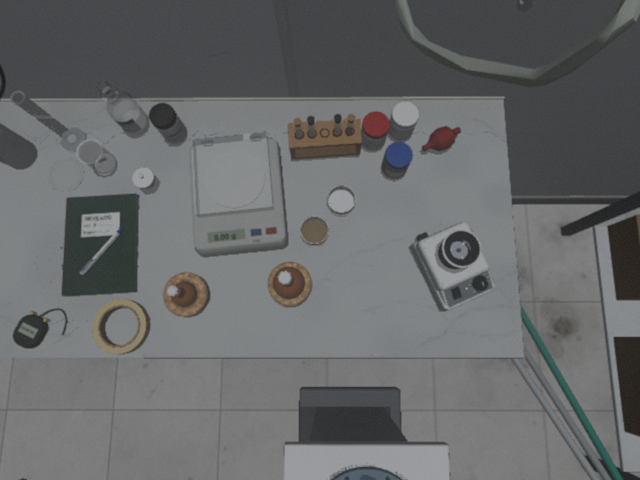

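View pics/scene1.png

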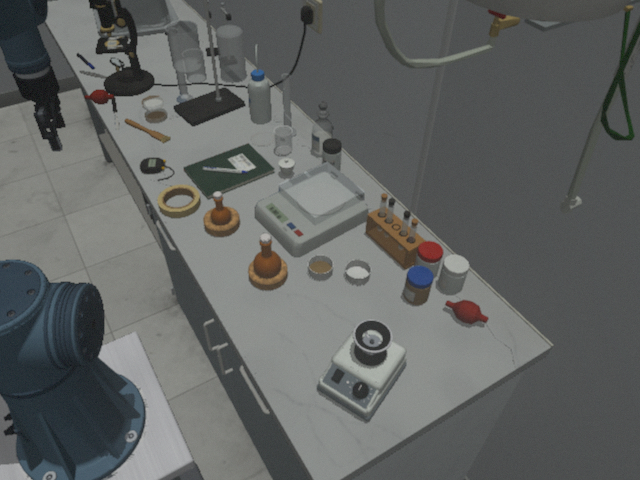

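The top view shows the larger flask at (290,285), the smaller one at (185,294), the tins at (315,230) and (341,200), and the mixer ring at (460,249). In the scene view the flask is at (267,262) and the ring at (373,337).

```bash
cat > h.py <<'E'
import numpy as np, cv2
from scipy.spatial.transform import Rotation as Ro
def load(n): return dict(np.load(f"pics/{n}.npz"))
def cast(c,uv,z):
    d=c["R"].T@np.linalg.inv(c["K"])@np.array([*uv,1.]); o=-c["R"].T@c["t"]; return o+d*(z-o[2])/d[2]
def cloud(c):
    v,u=np.mgrid[:480,:640]; p=np.stack([u,v,np.ones_like(u)],-1)@np.linalg.inv(c["K"]).T*c["depth"][...,None]
    return (p-c["t"])@c["R"]
def proj(c,X):
    p=c["K"]@(c["R"]@X+c["t"]); return p[:2]/p[2]
E
python3 - <<'E'
from h import *
tiles=[]
for n,rs in(("top",((290,285),(460,255),(185,294))),("scene",((267,262),(370,345),(220,215)))):
    c=load(n); P=cloud(c)
    for (u,v) in rs:
        f=c["frame"][v-32:v+32,u-32:u+32,::-1]; tiles.append(cv2.resize(f,(256,256),interpolation=cv2.INTER_CUBIC))
        p=P[v-45:v+45,u-45:u+45]; 
        for lo,hi in((.022,.03),(.115,.122),(.122,.132)):
            m=(p[...,2]>lo)&(p[...,2]<hi); 
            if m.sum()>5:
                q=p[m]; ctr,wh,_=cv2.minAreaRect(q[:,:2].astype(np.float32)); ec,er=cv2.minEnclosingCircle(q[:,:2].astype(np.float32)*1000)
                print(n,(u,v),lo,m.sum(),q.mean(0).round(4),np.round(ec,1),round(er,1))
cv2.imwrite("pics/m1.png",np.vstack([np.hstack(tiles[:3]),np.hstack(tiles[3:])]))
E
```

```text
top (290, 285) 0.022 738 [0.4629 0.1505 0.0252] [501.7 158.2] 87.7
top (290, 285) 0.115 15 [0.4529 0.146  0.1179] [457.9 150.8] 13.2
top (290, 285) 0.122 145 [0.4582 0.1508 0.1277] [458.5 151.1] 12.7
top (460, 255) 0.022 65 [ 0.4891 -0.1235  0.0268] [ 494.  -133.1] 68.1
top (460, 255) 0.115 350 [ 0.5126 -0.1728  0.1191] [ 512.  -170.5] 36.0
top (460, 255) 0.122 503 [ 0.5118 -0.1701  0.1242] [ 511.6 -170.5] 36.3
top (185, 294) 0.022 1022 [0.4333 0.3635 0.0249] [435.6 360. ] 120.1
scene (267, 262) 0.022 692 [0.4709 0.1854 0.026 ] [499.5 219.7] 133.7
scene (267, 262) 0.115 25 [0.458  0.1402 0.118 ] [460.5 144.9] 13.1
scene (267, 262) 0.122 87 [0.4593 0.1451 0.1282] [460.2 147.3] 13.2
scene (370, 345) 0.022 21 [ 0.5362 -0.2205  0.0269] [ 494.5 -191.7] 83.2
scene (370, 345) 0.115 236 [ 0.5176 -0.17    0.119 ] [ 513.5 -173.1] 35.6
scene (370, 345) 0.122 539 [ 0.5134 -0.174   0.1252] [ 513.8 -173.2] 37.1
scene (220, 215) 0.022 637 [0.4298 0.3897 0.0253] [461.3 412.3] 143.7
scene (220, 215) 0.115 9 [0.4504 0.1442 0.1178] [450.2 144. ] 8.1
scene (220, 215) 0.122 37 [0.4537 0.1486 0.128 ] [455.1 149. ] 10.8
```

View pics/m1.png

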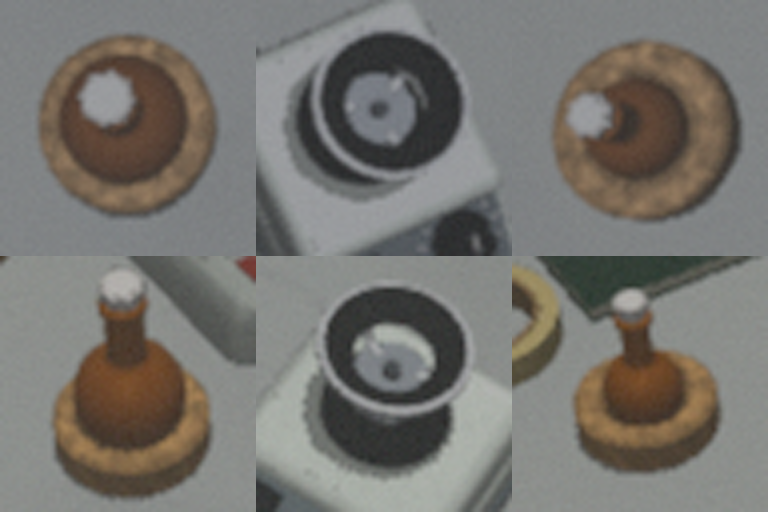

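```bash
cat >> h.py <<'E'
def goto(ctrl,T,down=True):
    o=ctrl.get_obs(); q=o["eef_rot"]; R=Ro.from_quat([*q[1:],q[0]])
    d=R.inv().apply(np.array(T)-o["eef_pos"])*100
    y=R.apply([0,1,0]); tilt=R.inv().apply(np.cross(y,[0,0,-1]))
    print("t",round(o["time_s"],2),"pos",o["eef_pos"].round(4),"F",o["wrist_force"].round(1),"open",round(o["opening"],3),"shift cm",d.round(2),"turn to vertical",tilt.round(3),"q",o["q"].round(2),"x",R.apply([1,0,0]).round(3))
E
python3 -m jog '[[[-2.4,0,-3.1],[0,0,0],8.5],[[-2.4,0,-3.1],[0,0,0],8.5],[[-2.4,0,-3.1],[0,0,0],8.5],[[-2.4,0,-3.1],[0,0,0],8.5],[[-2.4,0,-3.1],[0,0,0],8.5],[[-2.4,0,-3.1],[0,0,0],8.5],[[-2.4,0,-3.1],[0,0,0],8.5],[[-2.4,0,-3.1],[0,0,0],8.5]]'
python3 -c "
from h import *
from bench import ctrl
goto(ctrl,[.459,.149,.18])"
```

```text
time_s: 0.77
eef_pos: [0.3454, 0.2925, 0.2264]
eef_rot: [0.563, -0.562, -0.426, 0.431]
wrist_force: [0.0, 0.0, -0.3]
opening: 0.995
t 0.77 pos [0.3454 0.2925 0.2264] F [ 0.   0.  -0.3] open 0.995 shift cm [-10.79   4.61 -14.79] turn to vertical [-0.005 -0.    -0.004] q [ 0.44 -0.09  1.9  -0.    1.34 -0.86] x [ 0.266  0.964 -0.004]
```

```bash
python3 -m jog '[[[-2.2,0,-3],[0,0,0],8.5],[[-2.2,0,-3],[0,0,0],8.5],[[-2.2,0,-3],[0,0,0],8.5],[[-2.2,0.6,-3],[-0.005,0,-0.004],8.5],[[-1,1,-1.5],[0,0,0],8.5],[[0,1,0],[0,0,0],8.5],[[0,0,0],[0,0,0],8.5]]'
python3 - <<'E'
from h import *
from bench import ctrl,imaging
goto(ctrl,[.459,.149,.18])
t=[]
for n in("top","scene","wrist"):
    c=imaging.camera(n); np.savez(f"pics/{n}2.npz",**c)
    if n=="wrist": print(c["K"],c["frame"].shape); w=c["frame"]
    else:
        u,v=proj(c,np.array([.459,.149,.13])).astype(int); t.append(cv2.resize(c["frame"][v-50:v+50,u-50:u+50],(240,240),interpolation=cv2.INTER_CUBIC))
cv2.imwrite("pics/m2.png",np.hstack([np.vstack(t),cv2.resize(w,(560,480))])[:,:,::-1])
E
```

```text
time_s: 1.35
eef_pos: [0.4561, 0.1475, 0.1987]
eef_rot: [-0.564, 0.566, 0.426, -0.426]
wrist_force: [-0.7, 0.0, -0.8]
opening: 0.995
t 1.35 pos [0.4561 0.1475 0.1987] F [-0.7  0.  -0.8] open 0.995 shift cm [ 0.23  1.87 -0.23] turn to vertical [ 0.002  0.    -0.001] q [ 0.07 -0.    1.88 -0.    1.27 -1.23] x [ 0.275  0.961 -0.001]
[[371.64829954   0.         318.52994056]
 [  0.         371.64829954 237.26267483]
 [  0.           0.           1.        ]] (480, 640, 3)
```

View pics/m2.png

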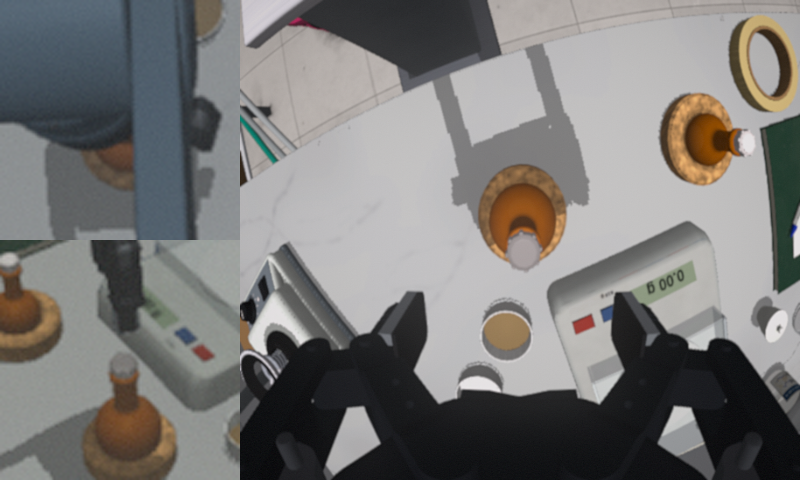

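The wrist view shows the flask stopper at panel (523,250), midway between the finger tips. The small flask is at the upper right, well away. Next I locate the stopper with a ray from the wrist camera.

```bash
cat >> h.py <<'E'
def castw(c,uv,z):
    K=c["K"]; p=(np.array(uv)-K[:2,2])/K[0,0]; r=np.hypot(*p); d=np.array([*(p/r*np.sin(r)),np.cos(r)])
    d=c["R"].T@d; o=-c["R"].T@c["t"]; return o+d*(z-o[2])/d[2]
def projw(c,X):
    p=c["R"]@X+c["t"]; r=np.arctan2(np.hypot(*p[:2]),p[2]); return c["K"][:2,2]+c["K"][0,0]*r*p[:2]/np.hypot(*p[:2])
E
python3 - <<'E'
from h import *
c=load("wrist2"); hsv=cv2.cvtColor(c["frame"],cv2.COLOR_RGB2HSV)
def comp(m,near):
    n,l,s,ce=cv2.connectedComponentsWithStats(m.astype(np.uint8)); k=1+np.argmin(np.hypot(*(ce[1:]-near).T)+1e3*(s[1:,4]<80)); return l==k,s[k]
amb=(hsv[...,1]>130)&(hsv[...,0]<25)
win=np.zeros(amb.shape,bool); win[225:275,295:355]=1
ref=c["frame"][250,323]; print(ref,c["frame"][262,323],c["frame"][250,350])
# cork outer outline at z=.026
cork=(hsv[...,1]>60)&(hsv[...,0]<25); m,s=comp(cork,(322,212)); print(s)
ys,xs=np.where(m); pts=np.array([castw(c,(x,y),.026)[:2] for x,y in zip(xs,ys)],np.float32)*1000
# lower part of the outline is the ring itself (far from the neck): fit circle to outline pts
cn=max(cv2.findContours(m.astype(np.uint8),0,cv2.CHAIN_APPROX_NONE)[0],key=len)[:,0]
q=np.array([castw(c,p,.026)[:2] for p in cn]); q=q[cn[:,1]<235]
from scipy.optimize import least_squares
r=least_squares(lambda a:np.hypot(*(q-a[:2]).T)-a[2],[.459,.149,.045],loss="soft_l1",f_scale=.001); print("cork",r.x.round(4))
# depth cloud
w=win&(c["depth"]>0); ys,xs=np.where(w); K=c["K"];X=[]
for x,y in zip(xs,ys):
    p=(np.array([x,y])-K[:2,2])/K[0,0]; rr=np.hypot(*p)+1e-9; z=c["depth"][y,x]; X.append(np.array([*(p/rr*np.tan(rr)*z),z]))
X=(np.array(X)-c["t"])@c["R"]; k=(X[:,2]>.122)&(X[:,2]<.136); print("stopper",k.sum(),X[k].mean(0),cv2.minEnclosingCircle((X[k,:2]*1000).astype(np.float32)))
for z in(.129,): print("pix 323,247",castw(c,(323,247),z))
print("proj tcp",projw(c,np.array([.4561,.1475,.1987])))
E
```

```text
[169 161 161] [169 160 161] [194 146  96]
[ 272  165  101   97 6790]
cork [0.4552 0.1524 0.0427]
stopper 1250 [0.45689459 0.15194371 0.1285285 ] ((457.87847900390625, 151.90451049804688), 13.203516960144043)
pix 323,247 [0.45422756 0.15216455 0.129     ]
proj tcp [315.40006692 301.25536867]
```

```bash
python3 -m jog '[[[0.2,2,-0.25],[0,0,0],8.5],[[0,2,0],[0,0,0],8.5],[[0,2,0],[0,0,0],8.5],[[0,2,0],[0,0,0],8.5],[[0,2,0],[0,0,0],6],[[0,1,0],[0,0,0],6],[[0,0.5,0],[0,0,0],5],[[0,0,0],[0,0,0],5]]'
python3 -c "
from h import *
from bench import ctrl
goto(ctrl,[.458,.1505,.0733])"
```

```text
time_s: 2.17
eef_pos: [0.4602, 0.1613, 0.0887]
eef_rot: [-0.557, 0.563, 0.437, -0.426]
wrist_force: [1.2, -0.3, -0.5]
opening: 0.585
t 2.17 pos [0.4602 0.1613 0.0887] F [ 1.2 -0.3 -0.5] open 0.585 shift cm [-1.11  1.54 -0.04] turn to vertical [ 0.016 -0.     0.006] q [ 0.09  0.16  1.95 -0.    1.01 -1.22] x [0.255 0.967 0.006]
```

```bash
python3 -m jog '[[[-0.6,0,0],[0.016,0,0.006],5],[[-0.5,0,0],[0,0,0],5],[[0,0,0],[0,0,0],5]]'
python3 -c "
from h import *
from bench import ctrl
goto(ctrl,[.458,.1505,.0733])"
```

```text
time_s: 2.42
eef_pos: [0.4583, 0.1512, 0.0913]
eef_rot: [-0.559, 0.56, 0.433, -0.432]
wrist_force: [-0.7, 0.4, 0.5]
opening: 0.589
t 2.42 pos [0.4583 0.1512 0.0913] F [-0.7  0.4  0.5] open 0.589 shift cm [-0.07  1.8   0.01] turn to vertical [0.002 0.    0.   ] q [ 0.07  0.16  1.95 -0.    1.03 -1.24] x [0.253 0.968 0.   ]
```

Back on line. I now finish the descent slowly and close.

```bash
python3 -m jog '[[[-0.05,0.5,0],[0,0,0],5],[[0,0.5,0],[0,0,0],5],[[0,0.5,0],[0,0,0],5],[[0,0.3,0],[0,0,0],5],[[0,0,0],[0,0,0],5]]'
python3 - <<'E'
from h import *
from bench import ctrl,imaging
goto(ctrl,[.458,.1505,.0733])
c=imaging.camera("scene"); u,v=proj(c,np.array([.458,.15,.09])).astype(int)
w=imaging.camera("wrist")["frame"]
cv2.imwrite("pics/m3.png",np.hstack([cv2.resize(c["frame"][v-60:v+60,u-60:u+60],(400,400),interpolation=cv2.INTER_CUBIC),cv2.resize(w[150:450,170:470],(400,400))])[:,:,::-1])
E
```

```text
time_s: 2.83
eef_pos: [0.4606, 0.1498, 0.0742]
eef_rot: [-0.559, 0.562, 0.434, -0.43]
wrist_force: [-0.4, 0.4, -0.6]
opening: 0.585
t 2.83 pos [0.4606 0.1498 0.0742] F [-0.4  0.4 -0.6] open 0.585 shift cm [-0.    0.09  0.27] turn to vertical [0.007 0.    0.002] q [ 0.07  0.19  1.96 -0.    0.99 -1.24] x [0.255 0.967 0.002]
```

View pics/m3.png

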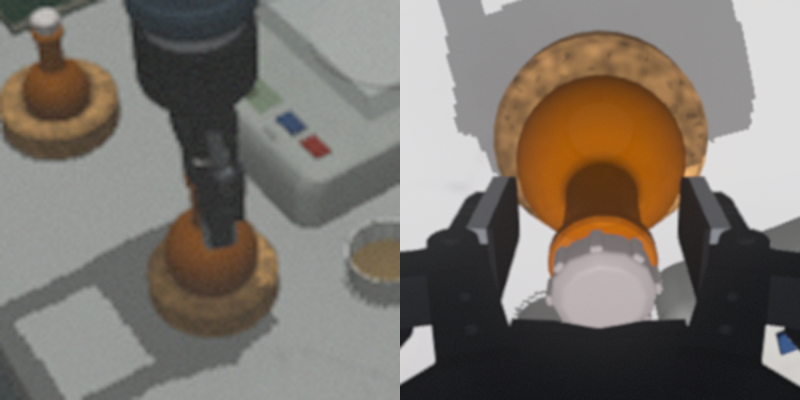

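The neck is centred between the pads (right panel (600,200), pads at 505 and 695). I close with a small depth correction.

```bash
python3 -m jog '[[[0,0,0.2],[0.007,0,0.002],4],[[0,0,0],[0,0,0],3],[[0,0,0],[0,0,0],2.5],[[0,0,0],[0,0,0],1.5],[[0,0,0],[0,0,0],1.5],[[0,0,0],[0,0,0],1],[[0,0,0],[0,0,0],1],[[0,0,0],[0,0,0],1],[[0,0,0],[0,0,0],1],[[0,0,0],[0,0,0],1]]'
python3 -c "
from h import *
from bench import ctrl
goto(ctrl,[.458,.1505,.0733])"
```

```text
time_s: 3.77
eef_pos: [0.4588, 0.1507, 0.0749]
eef_rot: [0.56, -0.56, -0.432, 0.432]
wrist_force: [0.4, -0.1, -0.5]
opening: 0.273
t 3.77 pos [0.4588 0.1507 0.0749] F [ 0.4 -0.1 -0.5] open 0.273 shift cm [-0.04  0.16  0.07] turn to vertical [-0.  0.  0.] q [ 0.07  0.19  1.95  0.    1.   -1.24] x [0.254 0.967 0.   ]
```

```bash
python3 -m jog '[[[0,-0.5,0],[0,0,0],1],[[0,-1,0],[0,0,0],1],[[0,-1.5,0],[0,0,0],1],[[0,-2,0],[0,0,0],1],[[0,-2,0],[0,0,0],1],[[0,-2,0],[0,0,0],1],[[0,-2,0],[0,0,0],1],[[0,-2,0],[0,0,0],1],[[0,-2,0],[0,0,0],1],[[0,-1,0],[0,0,0],1],[[0,-0.5,0],[0,0,0],1],[[0,0,0],[0,0,0],1]]'
python3 -c "
from h import *
from bench import ctrl
goto(ctrl,[.512,-.171,.205])"
```

```text
time_s: 4.77
eef_pos: [0.4552, 0.1504, 0.252]
eef_rot: [0.561, -0.559, -0.43, 0.433]
wrist_force: [0.8, 0.0, -2.8]
opening: 0.277
t 4.77 pos [0.4552 0.1504 0.252 ] F [ 0.8  0.  -2.8] open 0.277 shift cm [-29.64   4.68 -13.68] turn to vertical [-0.005 -0.    -0.001] q [ 0.07 -0.05  1.81  0.    1.39 -1.24] x [ 0.254  0.967 -0.001]
```

```bash
python3 -m jog '[[[-1,0,-0.4],[0,0,0],1],[[-2,0,-0.9],[0,0,0],1],[[-2.8,0,-1.3],[0,0,0],1],[[-2.8,0,-1.3],[0,0,0],1],[[-2.8,0,-1.3],[0,0,0],1],[[-2.8,0,-1.3],[0,0,0],1],[[-2.8,0,-1.3],[0,0,0],1],[[-2.8,0,-1.3],[0,0,0],1],[[-2.8,0,-1.3],[0,0,0],1],[[-2,0,-1],[0,0,0],1],[[-1,0,-0.5],[0,0,0],1],[[0,0,0],[0,0,0],1]]'
python3 -c "
from h import *
from bench import ctrl
goto(ctrl,[.512,-.171,.205])"
```

```text
time_s: 5.77
eef_pos: [0.4969, -0.1444, 0.2334]
eef_rot: [0.568, -0.55, -0.425, 0.44]
wrist_force: [-0.0, -0.1, -2.2]
opening: 0.275
t 5.77 pos [ 0.4969 -0.1444  0.2334] F [-0.  -0.1 -2.2] open 0.275 shift cm [-2.19  2.77 -2.22] turn to vertical [-0.032 -0.    -0.002] q [-0.51  0.07  1.72 -0.01  1.38 -1.82] x [ 0.25   0.968 -0.002]
```

```bash
python3 -m jog '[[[-1,0,-1],[-0.032,0,-0.002],1],[[-1,0.3,-0.9],[0,0,0],1],[[-0.3,0.5,-0.3],[0,0,0],1],[[0,0.8,0],[0,0,0],1],[[0,0.3,0],[0,0,0],1],[[0,0,0],[0,0,0],1]]'
python3 - <<'E'
from h import *
from bench import ctrl,imaging
goto(ctrl,[.512,-.171,.205])
for n in("top","scene","wrist"):
    c=imaging.camera(n); np.savez(f"pics/{n}3.npz",**c)
    if n=="wrist": w=c["frame"]
    if n=="scene":
        u,v=proj(c,np.array([.512,-.172,.16])).astype(int); print(u,v); s=c["frame"][v-60:v+60,u-60:u+60]
cv2.imwrite("pics/m4.png",np.hstack([cv2.resize(s,(400,400),interpolation=cv2.INTER_CUBIC),cv2.resize(w[150:450,170:470],(400,400))])[:,:,::-1])
E
```

```text
time_s: 6.27
eef_pos: [0.5088, -0.1684, 0.2069]
eef_rot: [0.563, -0.555, -0.432, 0.434]
wrist_force: [-0.7, 0.7, -2.7]
opening: 0.275
t 6.27 pos [ 0.5088 -0.1684  0.2069] F [-0.7  0.7 -2.7] open 0.275 shift cm [-0.18  0.18 -0.38] turn to vertical [-0.011  0.     0.006] q [-0.54  0.13  1.72  0.    1.31 -1.86] x [0.25  0.968 0.006]
373 324
```

View pics/m4.png

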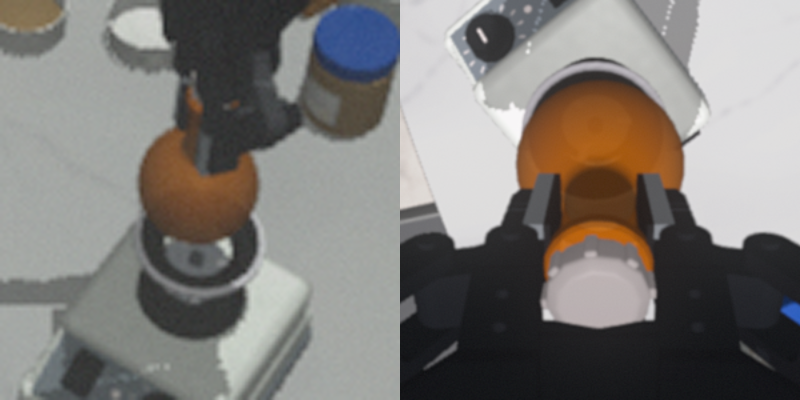

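The flask hangs above the ring. In the scene crop the bulb is at (200,185) and the ring at (202,240). I compare the bulb axis with the ring axis in the same camera.

```bash
cat > bulb.py <<'E'
from h import *
def bulb(c,z,kind,guess,rpx):
    hsv=cv2.cvtColor(c["frame"],cv2.COLOR_RGB2HSV); m=((hsv[...,1]>130)&(hsv[...,0]<22)).astype(np.uint8)
    g=(proj if kind!="wrist" else projw)(c,np.array(guess)).astype(int)
    k=np.zeros_like(m); cv2.circle(k,tuple(int(i) for i in g),rpx,1,-1); m&=k
    cn=max(cv2.findContours(m,0,cv2.CHAIN_APPROX_NONE)[0],key=len)[:,0].astype(float)
    from scipy.optimize import least_squares
    o=-c["R"].T@c["t"]
    D=np.array([(cast if kind!="wrist" else castw)(c,p,0.)-o for p in cn]); D/=np.linalg.norm(D,axis=1)[:,None]
    f=lambda a:np.linalg.norm(np.cross(np.array([a[0],a[1],z])-o,D),axis=1)-.032
    in_=np.ones(len(D),bool)
    for _ in range(6):
        r=least_squares(lambda a:f(a)[in_],guess[:2],loss="soft_l1",f_scale=.0007); in_=abs(f(r.x))<.003
    return r.x.round(4),int(in_.sum()),len(cn)
E
python3 - <<'E'
from bulb import *
for n in("top","scene"):
    c=load(n); print(n,"start",bulb(c,.041,n,[.459,.149,.041],34))
c=load("scene3"); 
for z in(.170,.173,.176): print(z,bulb(c,z,"scene",[.509,-.168,z],30))
c=load("wrist3"); print("wrist",bulb(c,.173,"wrist",[.509,-.168,.173],95))
# ring rim in scene, top: plus wrist arc check
for n in("top","scene"):
    c=load(n); P=cloud(c); p=P.reshape(-1,3); k=(abs(p[:,2]-.1255)<.0035)&(np.hypot(p[:,0]-.5125,p[:,1]+.172)<.045); q=p[k,:2]
    h=cv2.convexHull((q*1000).astype(np.float32))[:,0]
    from scipy.optimize import least_squares
    print(n,"ring",least_squares(lambda a:np.hypot(*(h-a).T)-36,[512,-172],loss="soft_l1").x)
E
```

```text
Traceback (most recent call last):
  File "bulb.py", line 6, in bulb
    cn=max(cv2.findContours(m,0,cv2.CHAIN_APPROX_NONE)[0],key=len)[:,0].astype(float)
       ~~~^^^^^^^^^^^^^^^^^^^^^^^^^^^^^^^^^^^^^^^^^^^^^^^^^^^^^^^^
ValueError: max() iterable argument is empty
```

```bash
sed -i 's/hsv\[...,1\]>130/hsv[...,1]>(130 if kind=="wrist" else S)/; s/^from h import \*/from h import *\nS=110/' bulb.py
python3 - <<'E'
from bulb import *
from scipy.optimize import least_squares
for n,p,q in(("top",(290,290),(305,300)),("scene",(267,265),(285,265)),("scene3",(370,315),(370,315))):
    c=load(n); h=cv2.cvtColor(c["frame"],cv2.COLOR_RGB2HSV); print(n,h[p[1],p[0]],"cork",h[q[1],q[0]])
for n in("top","scene"):
    c=load(n); P=cloud(c); p=P.reshape(-1,3); k=(abs(p[:,2]-.1255)<.0035)&(np.hypot(p[:,0]-.5125,p[:,1]+.172)<.045); q=p[k,:2]
    h=cv2.convexHull((q*1000).astype(np.float32))[:,0]
    print(n,"ring",least_squares(lambda a:np.hypot(*(h-a).T)-36,[512,-172],loss="soft_l1").x)
def t(*a):
    try: print(a[2],a[1],bulb(*a))
    except Exception as e: print(e)
for n in("top","scene"): t(load(n),.041,n,[.459,.149,.041],34)
for z in(.170,.173,.176): t(load("scene3"),z,"scene",[.509,-.168,z],30)
t(load("wrist3"),.173,"wrist",[.509,-.168,.173],95)
E
```

```text
top [ 11 104  96] cork [ 0  3 90]
scene [ 14 153 112] cork [ 16 118 155]
scene3 [ 13 157 138] cork [ 13 157 138]
top ring [ 511.96218443 -170.25352192]
scene ring [ 513.57818278 -173.20709649]
top 0.041 (array([0.4421, 0.1599]), 3, 3)
scene 0.041 (array([0.4589, 0.1469]), 79, 209)
scene 0.17 (array([ 0.52, -0.16]), 62, 113)
scene 0.173 (array([ 0.5186, -0.1616]), 62, 113)
scene 0.176 (array([ 0.5172, -0.1631]), 61, 113)
wrist 0.173 (array([ 0.5092, -0.1676]), 273, 537)
```

Run:
```python
from bulb import *
from scipy.optimize import least_squares
for n,X in(("scene3",(.5088,-.1684,.173)),("scene3",(.51,-.1714,.173)),("scene",(.4605,.147,.041))):
    print(n,proj(load(n),np.array(X)))
def sph(n,g,S):
    c=load(n); P=cloud(c); h=cv2.cvtColor(c["frame"],cv2.COLOR_RGB2HSV)
    m=(h[...,1]>S)&(h[...,0]<22)&(np.linalg.norm(P-np.array(g),axis=2)<.037); q=P[m]
    f=lambda a:np.linalg.norm(q-a,axis=1)-.032
    r=least_squares(f,g,loss="soft_l1",f_scale=.001); print(n,m.sum(),r.x.round(4),"rms",np.std(f(r.x)).round(4)); ys,xs=np.where(m); print(xs.min(),xs.max(),ys.min(),ys.max())
sph("scene",(.459,.149,.041),130); sph("top",(.459,.149,.041),80); sph("scene3",(.509,-.168,.173),120)
```

```text
scene3 [371.38795865 319.10335414]
scene3 [372.93888713 320.01609854]
scene [267.44361512 264.78264281]
scene 295 [0.4617 0.149  0.0417] rms 0.0018
254 279 252 271
top 555 [0.4585 0.1503 0.0402] rms 0.0017
273 307 266 300
scene3 557 [ 0.51   -0.1697  0.1741] rms 0.0012
356 389 303 332
```

Two estimates put the ring axis at TCP (0.512, -0.171), with seating at TCP z of about 0.175. I approach to just above that.

```bash
python3 -m jog '[[[-0.15,0.3,-0.35],[-0.011,0,0.006],1],[[0,0.7,0],[0,0,0],1],[[0,0.7,0],[0,0,0],1],[[0,0.4,0],[0,0,0],1],[[0,0,0],[0,0,0],1]]'
python3 -c "
from h import *
from bench import ctrl
goto(ctrl,[.512,-.171,.175])"
```

```text
time_s: 6.83
eef_pos: [0.5136, -0.1707, 0.1867]
eef_rot: [-0.556, 0.561, 0.434, -0.433]
wrist_force: [-0.3, 0.8, -2.2]
opening: 0.273
t 6.83 pos [ 0.5136 -0.1707  0.1867] F [-0.3  0.8 -2.2] open 0.273 shift cm [-0.07  1.16  0.16] turn to vertical [ 0.007  0.    -0.003] q [-0.54  0.15  1.74 -0.    1.25 -1.86] x [ 0.248  0.969 -0.003]
```

```bash
python3 -m jog '[[[-0.05,0.3,0.15],[0.007,0,-0.003],1],[[0,0.3,0],[0,0,0],1],[[0,0.2,0],[0,0,0],1],[[0,0,0],[0,0,0],1],[[0,0,0],[0,0,0],1]]'
python3 -c "
from h import *
from bench import ctrl
goto(ctrl,[.512,-.171,.175])"
```

```text
time_s: 7.25
eef_pos: [0.5116, -0.1708, 0.1771]
eef_rot: [0.56, -0.558, -0.433, 0.434]
wrist_force: [0.7, 0.6, -2.0]
opening: 0.275
t 7.25 pos [ 0.5116 -0.1708  0.1771] F [ 0.7  0.6 -2. ] open 0.275 shift cm [-0.01  0.21 -0.04] turn to vertical [-0.003  0.     0.001] q [-0.54  0.16  1.75  0.    1.24 -1.86] x [0.248 0.969 0.001]
```

```bash
for i in 1; do python3 -m jog '[[[0,0.1,0],[0,0,0],1],[[0,0,0],[0,0,0],1],[[0,0,0],[0,0,0],1]]'; python3 -m jog '[[[0,0.1,0],[0,0,0],1],[[0,0,0],[0,0,0],1],[[0,0,0],[0,0,0],1]]'; done
python3 -c "
from h import *
from bench import ctrl
goto(ctrl,[.512,-.171,.175])"
```

```text
time_s: 7.5
eef_pos: [0.5118, -0.171, 0.1764]
eef_rot: [0.559, -0.558, -0.433, 0.434]
wrist_force: [0.1, 0.1, -1.9]
opening: 0.278
time_s: 7.75
eef_pos: [0.5121, -0.1711, 0.1757]
eef_rot: [0.559, -0.558, -0.433, 0.434]
wrist_force: [-0.5, -0.1, -2.4]
opening: 0.273
t 7.75 pos [ 0.5121 -0.1711  0.1757] F [-0.5 -0.1 -2.4] open 0.273 shift cm [0.01 0.07 0.01] turn to vertical [-0.001 -0.     0.001] q [-0.54  0.16  1.75  0.    1.23 -1.86] x [0.248 0.969 0.001]
```

```bash
python3 -m jog '[[[0,0.1,0],[0,0,0],1],[[0,0,0],[0,0,0],1],[[0,0,0],[0,0,0],1]]'; python3 -m jog '[[[0,0.1,0],[0,0,0],1],[[0,0,0],[0,0,0],1],[[0,0,0],[0,0,0],1]]'
python3 -c "
from h import *
from bench import ctrl
goto(ctrl,[.512,-.171,.175])"
```

```text
time_s: 8.0
eef_pos: [0.5123, -0.1712, 0.1751]
eef_rot: [0.559, -0.558, -0.434, 0.433]
wrist_force: [-0.4, 0.5, -1.5]
opening: 0.273
time_s: 8.25
eef_pos: [0.5129, -0.1714, 0.1751]
eef_rot: [-0.558, 0.559, 0.434, -0.433]
wrist_force: [-0.3, 0.4, -1.2]
opening: 0.273
t 8.25 pos [ 0.5129 -0.1714  0.1751] F [-0.3  0.4 -1.2] open 0.273 shift cm [0.01 0.01 0.1 ] turn to vertical [ 0.001 -0.     0.   ] q [-0.54  0.16  1.75  0.    1.23 -1.86] x [0.248 0.969 0.   ]
```

```bash
python3 -m jog '[[[0,0.1,0.08],[0,0,0],1],[[0,0,0],[0,0,0],1],[[0,0,0],[0,0,0],1]]'; python3 -m jog '[[[0,0.1,0],[0,0,0],1],[[0,0,0],[0,0,0],1],[[0,0,0],[0,0,0],1]]'
python3 -c "
from h import *
from bench import ctrl
goto(ctrl,[.512,-.171,.175])"
```

```text
time_s: 8.5
eef_pos: [0.5127, -0.1714, 0.175]
eef_rot: [-0.558, 0.559, 0.434, -0.433]
wrist_force: [0.6, 0.5, -0.9]
opening: 0.273
time_s: 8.75
eef_pos: [0.5131, -0.1715, 0.1749]
eef_rot: [-0.557, 0.56, 0.434, -0.433]
wrist_force: [-1.2, 0.2, 3.8]
opening: 0.274
t 8.75 pos [ 0.5131 -0.1715  0.1749] F [-1.2  0.2  3.8] open 0.274 shift cm [ 0.02 -0.01  0.12] turn to vertical [ 0.004  0.    -0.   ] q [-0.54  0.16  1.75  0.    1.23 -1.86] x [ 0.248  0.969 -0.   ]
```

```bash
python3 -m jog '[[[0,0.03,0],[0.004,0,0],1],[[0,0.03,0],[0,0,0],1],[[0,0.03,0],[0,0,0],1],[[0,0.03,0],[0,0,0],1],[[0,0.03,0],[0,0,0],1],[[0,0.03,0],[0,0,0],1]]'
python3 - <<'E'
from h import *
from bench import ctrl,imaging
goto(ctrl,[.512,-.171,.175])
from scipy.optimize import least_squares
for n in("scene",):
    c=imaging.camera(n); np.savez(f"pics/{n}4.npz",**c); P=cloud(c); h=cv2.cvtColor(c["frame"],cv2.COLOR_RGB2HSV); g=(.513,-.172,.141)
    m=(h[...,1]>120)&(h[...,0]<22)&(np.linalg.norm(P-np.array(g),axis=2)<.037); q=P[m]
    print(n,m.sum(),least_squares(lambda a:np.linalg.norm(q-a,axis=1)-.032,g,loss="soft_l1",f_scale=.001).x.round(4))
    u,v=proj(c,np.array([.512,-.172,.14])).astype(int); cv2.imwrite("pics/m5.png",cv2.resize(c["frame"][v-50:v+50,u-50:u+50,::-1],(500,500),interpolation=cv2.INTER_CUBIC))
    p=P.reshape(-1,3); k=(abs(p[:,2]-.1255)<.0035)&(np.hypot(p[:,0]-.5125,p[:,1]+.172)<.045); hh=cv2.convexHull((p[k,:2]*1000).astype(np.float32))[:,0]
    print("ring",least_squares(lambda a:np.hypot(*(hh-a).T)-36,[512,-172],loss="soft_l1").x, p[k,2].mean())
E
```

```text
time_s: 9.25
eef_pos: [0.5136, -0.1716, 0.1741]
eef_rot: [-0.558, 0.559, 0.434, -0.433]
wrist_force: [-1.6, 1.4, 4.2]
opening: 0.277
t 9.25 pos [ 0.5136 -0.1716  0.1741] F [-1.6  1.4  4.2] open 0.277 shift cm [ 0.02 -0.09  0.17] turn to vertical [ 0.001 -0.    -0.   ] q [-0.54  0.16  1.75 -0.    1.23 -1.86] x [ 0.248  0.969 -0.   ]
scene 520 [ 0.5143 -0.1732  0.1412]
ring [ 513.26113008 -173.79266254] 0.1248476137049123
```

View pics/m5.png

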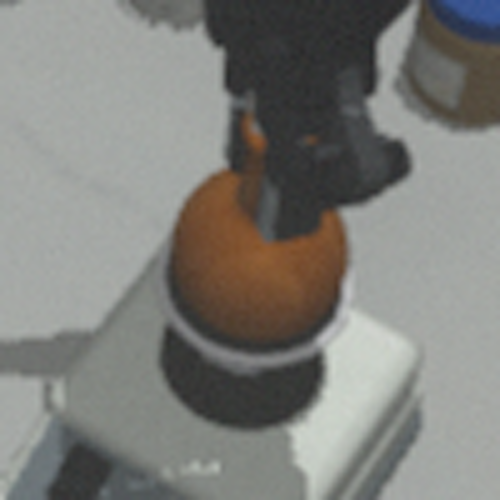

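The flask is seated and centred: bulb (0.5143, -0.1732) against ring (0.5133, -0.1738), with the spring up for more than 0.5 s. Next I press gently.

```bash
python3 -m jog '[[[0,0.12,0.08],[0,0,0],1],[[0,0.15,0.05],[0,0,0],1],[[0,0.15,0.03],[0,0,0],1],[[0,0.15,0.03],[0,0,0],1],[[0,0.15,0.03],[0,0,0],1],[[0,0.15,0.03],[0,0,0],1]]'
python3 -c "
from h import *
from bench import ctrl
goto(ctrl,[.5125,-.1713,.1625])"
```

```text
time_s: 9.8
eef_pos: [0.5132, -0.1716, 0.1677]
eef_rot: [-0.556, 0.561, 0.435, -0.432]
wrist_force: [-2.2, 2.3, 8.9]
opening: 0.275
t 9.8 pos [ 0.5132 -0.1716  0.1677] F [-2.2  2.3  8.9] open 0.275 shift cm [0.01 0.51 0.08] turn to vertical [ 0.007 -0.    -0.001] q [-0.54  0.17  1.76  0.    1.21 -1.86] x [ 0.248  0.969 -0.001]
```

```bash
python3 -m jog '[[[0.05,0.12,0.08],[0.007,0,-0.001],1],[[0.03,0.12,0.05],[0,0,0],1],[[0.02,0.12,0.03],[0,0,0],1],[[0,0.12,0.03],[0.002,0,0],1]]'
python3 -c "
from h import *
from bench import ctrl
goto(ctrl,[.5125,-.1713,.1625])"
```

```text
time_s: 10.13
eef_pos: [0.5135, -0.1716, 0.1662]
eef_rot: [-0.557, 0.56, 0.434, -0.434]
wrist_force: [-1.9, 2.2, 9.4]
opening: 0.272
t 10.13 pos [ 0.5135 -0.1716  0.1662] F [-1.9  2.2  9.4] open 0.272 shift cm [0.   0.37 0.1 ] turn to vertical [ 0.003 -0.    -0.002] q [-0.54  0.17  1.76 -0.    1.21 -1.86] x [ 0.248  0.969 -0.002]
```

```bash
python3 -m jog '[[[0.03,0.22,0.08],[0.003,0,-0.002],1],[[0.03,0.22,0.08],[0,0,0],1],[[0,0.22,0.06],[0.002,0,0],1],[[0,0.22,0.06],[0.002,0,0],1]]'
python3 -c "
from h import *
from bench import ctrl
goto(ctrl,[.5125,-.1713,.1625])"
```

```text
time_s: 10.47
eef_pos: [0.514, -0.172, 0.1627]
eef_rot: [-0.556, 0.56, 0.434, -0.433]
wrist_force: [-3.9, 3.5, 19.3]
opening: 0.272
t 10.47 pos [ 0.514  -0.172   0.1627] F [-3.9  3.5 19.3] open 0.272 shift cm [0.04 0.01 0.16] turn to vertical [ 0.005  0.    -0.003] q [-0.54  0.18  1.76 -0.    1.2  -1.86] x [ 0.248  0.969 -0.003]
```

```bash
python3 -m jog '[[[0.04,0.15,0.12],[0.005,0,-0.003],1],[[0.02,0.15,0.1],[0.002,0,0],1],[[0,0.15,0.08],[0.002,0,0],1]]'
python3 - <<'E'
from h import *
from bench import ctrl,imaging
from scipy.optimize import least_squares
goto(ctrl,[.5125,-.1713,.1625])
for n in("top","scene"):
    c=imaging.camera(n); np.savez(f"pics/{n}5.npz",**c); P=cloud(c); h=cv2.cvtColor(c["frame"],cv2.COLOR_RGB2HSV); g=(.513,-.172,.129)
    m=(h[...,1]>120)&(h[...,0]<22)&(np.linalg.norm(P-np.array(g),axis=2)<.037); q=P[m]
    if m.sum()>50: print(n,m.sum(),least_squares(lambda a:np.linalg.norm(q-a,axis=1)-.032,g,loss="soft_l1",f_scale=.001).x.round(4))
    if n=="scene":
        p=P.reshape(-1,3); k=(abs(p[:,2]-.1135)<.0035)&(np.hypot(p[:,0]-.5125,p[:,1]+.172)<.045); hh=cv2.convexHull((p[k,:2]*1000).astype(np.float32))[:,0]
        print("ring",k.sum(),least_squares(lambda a:np.hypot(*(hh-a).T)-36,[512,-172],loss="soft_l1").x,p[k,2].mean())
        u,v=proj(c,np.array([.512,-.172,.14])).astype(int); s=c["frame"][v-50:v+50,u-50:u+50]
w=imaging.camera("wrist")["frame"]
cv2.imwrite("pics/m6.png",np.hstack([cv2.resize(s,(400,400),interpolation=cv2.INTER_CUBIC),cv2.resize(w[150:450,170:470],(400,400))])[:,:,::-1])
goto(ctrl,[.5125,-.1713,.1625])
E
```

```text
time_s: 10.72
eef_pos: [0.5139, -0.172, 0.1629]
eef_rot: [-0.557, 0.56, 0.434, -0.434]
wrist_force: [-2.5, 2.8, 11.6]
opening: 0.272
t 10.72 pos [ 0.5139 -0.172   0.1629] F [-2.5  2.8 11.6] open 0.272 shift cm [0.03 0.03 0.15] turn to vertical [ 0.003  0.    -0.002] q [-0.54  0.18  1.76 -0.    1.2  -1.86] x [ 0.247  0.969 -0.002]
scene 505 [ 0.5146 -0.1732  0.1302]
ring 250 [ 513.08647143 -173.63200899] 0.11329554247339499
t 10.87 pos [ 0.5139 -0.1721  0.1628] F [-1.9  2.  11.8] open 0.271 shift cm [0.04 0.03 0.15] turn to vertical [ 0.003 -0.    -0.002] q [-0.54  0.18  1.76 -0.    1.2  -1.86] x [ 0.247  0.969 -0.002]
```

View pics/m6.png

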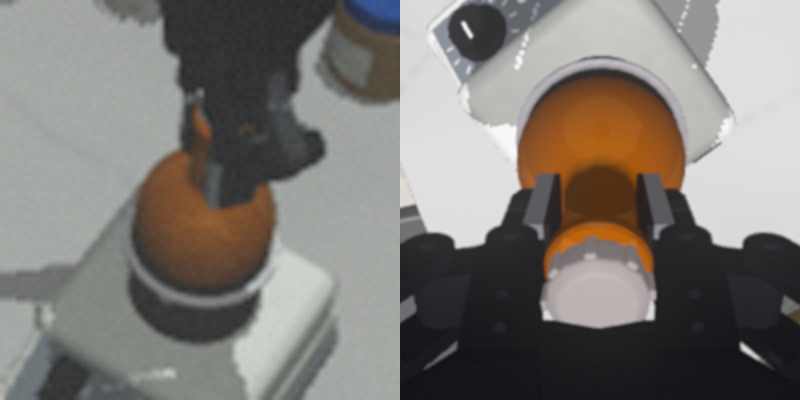

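The ring is down and the flask upright in it (left panel, rim at (200,270)), with the grip on the neck unchanged and nothing touching the mixer. One slightly firmer row for margin, then I check that it holds.

```bash
python3 -m jog '[[[0.02,0.2,0.08],[0.003,0,-0.002],1],[[0.02,0.2,0.08],[0.002,0,0],1]]'
python3 - <<'E'
from h import *
from bench import ctrl,imaging
for i in range(6): c=imaging.camera("scene")
goto(ctrl,[.5125,-.1713,.1625])
from scipy.optimize import least_squares
P=cloud(c); p=P.reshape(-1,3); k=(abs(p[:,2]-.1135)<.006)&(np.hypot(p[:,0]-.5125,p[:,1]+.172)<.045); s0=cloud(load("scene4")).reshape(-1,3)
r=np.hypot(p[:,0]-.5133,p[:,1]+.1736); r0=np.hypot(s0[:,0]-.5133,s0[:,1]+.1736)
f=lambda q,r:np.percentile(q[(r>.030)&(r<.0345)&(q[:,2]>.1)&(q[:,2]<.129),2],[50,75])
print("rim z before/now",f(s0,r0),f(p,r))
E
```

```text
time_s: 11.03
eef_pos: [0.5146, -0.1723, 0.1628]
eef_rot: [-0.557, 0.56, 0.434, -0.433]
wrist_force: [-3.9, 2.8, 15.8]
opening: 0.272
t 11.33 pos [ 0.5146 -0.1723  0.1629] F [-2.8  3.  14.5] open 0.274 shift cm [0.04 0.04 0.23] turn to vertical [ 0.004  0.    -0.001] q [-0.54  0.18  1.76 -0.    1.2  -1.86] x [ 0.247  0.969 -0.001]
rim z before/now [0.12462179 0.1259999 ] [0.11423503 0.11647573]
```

```bash
python3 -c "
from bench import ctrl
print(ctrl.hand_in()); o=ctrl.get_obs(); print(o['time_s'],o['eef_pos'],o['wrist_force'])"
```

```text
the job is handed in; nothing more can be done
None
the job is handed in; nothing more can be done
```

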